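# Turn the mist lamp up on its touch strip

### The arm

A 6-joint arm with a two-finger parallel gripper is mounted at the origin on the work surface. World frame = base frame: x ahead of the robot, y to its left, z up, the work surface at z = 0. Lengths are in m, angles in rad, forces in N, time in s.
With the tool pointing down it reaches from about 0.35 to 0.975 m from the base axis. Payload 4.9 kg.
Tool frame: the origin (TCP) lies on the mounting face of the last link; the fingertips stand 173 mm ahead of it and the grasp point (between the pads) lies 155 mm ahead of it; z points along the fingers, y is the direction in which the jaws open and shut (so a half turn about z gives the same grasp; the last joint's range is limited). The gripper opens to 85 mm and grips with 20 to 120 N. Pads are 22 mm wide; open, the fingers measure 114 mm over their backs; the gripper's body (76 mm by 85 mm) begins 54 mm behind the grasp point. The pads swing forward as they close: fully open they stand 13 mm farther back than shut.
Start: joints at [-0.119, 0.053, 1.613, -0, 1.476, -0.119], TCP at [0.625, 0, 0.405] pointing down, gripper open.
Joint ranges: [-3.01, 3.01], [-1.01, 2.22], [0.06, 2.58], [-1.02, 4.17], [0.09, 2.62], [-3.14, 3.14]. Speed limits (rad/s): [2.57, 2.57, 3.14, 3.14, 3.14, 3.14].

### API

Orientations are given as a rotation vector (axis times angle).
In Python, from station import ctrl gives the robot as it stands. The module is installed in compiled form; this text tells all that it offers.
- The arm moves only by the tool jog_arm, never from a script. Its argument "steps" is a list of rows, each a list of 2 entries, a list of its own where there are three numbers: the shift along the tool's x, y, z in cm, then the turn, a rotation vector about the tool's x, y, z in degrees. In form: [[[tx, ty, tz], [rx, ry, rz]], ...]. A call has 1 to 8 rows; each row shifts and turns the pose as measured when the row begins, along the tool's axes as they then stand; what a row does not reach is not made up. A row lasts 1/10 s, in which the tool goes at most 50 mm and 8.59 degrees, less where a joint would pass 70% of its speed; a pose out of reach is approached as far as the arm can. A call is refused whole if a number of a shift passes 5 or a number of a turn 8.59, either way. A call with a gripper value outside its range is refused whole. "fingers" is the gripper command: -1 is shut, 1 is fully open, values between are in proportion, set as the call begins (left out, the last holds). The fingers move at their own pace and stop on an object; "grip_force" is the grip in N (left out, the last holds). Time passes only in rows, so rows that do not move let the fingers close. It gives the time, the measured TCP pose, the force and the opening at its end, in the units of the state.
- ctrl.get_obs(): the state, without advancing time (a new reading comes with each control period).
- ctrl.get_image(name): name is "scene" or "side" or "wrist"; returns the picture (420x560x3 uint8, red, green, blue); there is no depth.
- ctrl.camera_info(name): a dict with "K" (3x3 intrinsics, pixels), "camera_from_world" (4x4, takes a point from world to camera coordinates). Camera axes: x right, y up, looking along -z (the intrinsics and any distortion apply to the point x, -y, -z); pixel columns grow to the right and rows downward; lengths in m; the calibration is good to about 2 mm. A picture is of the moment at which its call begins: read the wrist's pose just before it. camera_info takes no time and is no camera call; for the wrist camera it gives the pose at the moment of the call.
- ctrl.finish_job(): hands the job in, once; it reports no verdict.
The state is a dict: "t": time; "q": joint angles; "dq": joint speeds; "effort": joint torques, N m; "tool_pos": TCP position; "tool_rot": TCP orientation; "contact_force": force on the tool from outside, world axes, zero at the start; "wrist_torque": the same for the moment, N m; "opening": finger opening in m.
Only numpy, scipy, OpenCV 4.12 (cv2) and the standard library are available. Lean on these libraries where they do the work, as an engineer would, in place of code of your own. Each camera call takes 0.05 s, during which the arm holds its last target.

### The job

Turn the white mist lamp up to full: with the closed fingertips pointing down, touch the dim end of its curved black touch strip (the smallest, blue dot) and run lightly along the curve over all six dots, in order, to the bright end (the biggest, yellow dot). Finish there, still holding the fingertips lightly on the biggest dot, so that the lamp keeps the setting. Do not press hard, pick up or shove the lamp, and leave everything around it where it stands.

Things in the scene. Friction and masses are not known exactly. Their poses are not given: they have to be found in the camera images.
- lamp: white mist lamp, about 2 kg, standing loose on the table. Origin: on the table, under the middle of the strip; x points from the strip to the drum, y along the strip to its dim end, z up. Base plate 350 x 250 x 26 mm high (x -40 to 310, y -125 to 125 mm); drum 150 mm across, up to 90 mm high, centred at x = 220 mm; on a thin neck behind it a round head 136 mm across, from 165 to 199 mm high, centred at x = 230 mm
- strip: black touch strip, 26 mm wide, 210 mm long, an arc of 165 mm radius about the lamp's point x = 165 mm, y = 0. Level top 38 mm above the table, 12 mm proud; origin: middle of the top. It sinks level on springs: 1 N starts it, then 0.7 N per mm, hard stop at 6 mm (5 N); pressed in 2 to 4 mm is a light touch, over 18 N too hard. A dot counts if the touch (over 0.4 N) is centred within 15 mm of it
- mark1 (a point): dot 1 of 6 on the strip's centre line, at its top surface, at the dim end (smallest, blue, 6 mm); neighbouring dots lie 36 mm apart along the arc
- mark2 (a point): dot 2 of 6 on the strip's centre line, at its top surface, counted from the dim end; neighbouring dots lie 36 mm apart along the arc
- mark3 (a point): dot 3 of 6 on the strip's centre line, at its top surface, counted from the dim end; neighbouring dots lie 36 mm apart along the arc
- mark4 (a point): dot 4 of 6 on the strip's centre line, at its top surface, counted from the dim end; neighbouring dots lie 36 mm apart along the arc
- mark5 (a point): dot 5 of 6 on the strip's centre line, at its top surface, counted from the dim end; neighbouring dots lie 36 mm apart along the arc
- mark6 (a point): dot 6 of 6 on the strip's centre line, at its top surface, at the bright end (biggest, yellow, 20 mm); neighbouring dots lie 36 mm apart along the arc
- tank_cap: blue plastic filler cap, 30 mm across, 16 mm high, lying loose on the lamp's base plate between strip and drum; origin: centre of its underside
- eraser: loose blue board eraser, 50 x 120 x 30 mm high, on the table on the robot's side of the lamp; origin: centre of its underside
- chalk_box: loose cardboard chalk box, 90 x 60 x 45 mm high, on the table left of the lamp; origin: centre of its underside
- can: loose aluminium drink can, 62 mm across, 110 mm high, right of the lamp; origin: centre of its underside
- bottle_a: loose clear water bottle, red label, white cap, 64 mm across, 190 mm high, far to one side; origin: centre of its underside
- bottle_b: loose clear water bottle, blue label, white cap, 64 mm across, 190 mm high, far to one side; origin: centre of its underside
- thermos: loose grey thermos, orange cap, 68 mm across, 200 mm high, far to one side; origin: centre of its underside
- mug: loose blue mug, 76 mm across, 90 mm high, with a handle, on the left; origin: centre of its underside

How it is judged:
By the outcome, as a careful person would: the job done as asked, in the order asked, and still so for the second after the job is handed in, while the arm keeps its last pose, push and grip.
It also fails if it takes over 38 s, if anything falls off the work surface, if the arm or the gripper's body presses on something with over 40 N, if the wrist force passes 120 N, or if a joint passes its speed limit or range.

## Working session

There is one attempt and no reset: what is moved stays moved. The work goes in short steps, Python scripts to look and compute and a tool call to move; the robot and the scene stay as the last step left them, time stands still between calls to the robot, and variables do not carry over. Pictures are saved under pics/ and viewed, and the job is handed in when it is done.

Besides the shell and the picture viewer there is one more tool, called after "Emit:" as name(argument=value, ...), one argument or row to a line, values as JSON. jog_arm: Moves the arm, as the interface text tells. Its arguments: {"type":"object","properties":{"steps":{"type":"array","items":{"type":"array"}},"fingers":{"type":"number"},"grip_force":{"type":"number"}},"required":["steps"]}

```bash
mkdir -p pics; ls
python3 - <<'E'
from station import ctrl
import cv2
o=ctrl.get_obs();print(o)
for n in("scene","side","wrist"):
    i=ctrl.camera_info(n);print(n,i)
    cv2.imwrite(f"pics/{n}0.png",ctrl.get_image(n)[:,:,::-1])
E
```

```text
pics
{'t': 0.0, 'q': array([-1.19021967e-01,  5.33696869e-02,  1.61424956e+00,  7.50730527e-06,
        1.47598679e+00, -1.18969168e-01]), 'dq': array([ 6.33567682e-04, -1.61571367e-04,  4.79410304e-05,  1.06439571e-03,
       -1.27450180e-03,  8.31359004e-05]), 'effort': array([ 2.70554956e-04, -3.93670499e+01, -3.70175600e+01, -1.62778279e-04,
        6.93513779e-03, -6.06393527e-06]), 'tool_pos': array([6.24746399e-01, 1.78126714e-05, 4.03481248e-01]), 'tool_rot': array([-2.22037811e+00, -2.22025928e+00,  1.94479910e-03]), 'contact_force': array([ 0.00340664,  0.19835468, -0.83982613]), 'wrist_torque': array([-0.03076059, -0.00190501, -0.01470454]), 'opening': 0.08539319664466076}
scene {'K': array([[471.81845664,   0.        , 283.71947756],
       [  0.        , 471.81845664, 206.24394251],
       [  0.        ,   0.        ,   1.        ]]), 'camera_from_world': array([[-0.33153611,  0.94333878, -0.0139911 ,  0.18607795],
       [-0.63733901, -0.21300902,  0.740558  ,  0.29489303],
       [ 0.69561685,  0.25443879,  0.67184678, -1.68474556],
       [ 0.        ,  0.        ,  0
[... 289 characters left out ...]
67715,  0.59167077,  0.75499625, -0.18622829],
       [-0.31519059, -0.68609751,  0.65568673, -1.78625572],
       [ 0.        ,  0.        ,  0.        ,  1.        ]])}
wrist {'K': array([[292.03873578,   0.        , 277.36095353],
       [  0.        , 292.03873578, 212.96040694],
       [  0.        ,   0.        ,   1.        ]]), 'camera_from_world': array([[ 9.99998888e-01,  2.83522676e-04, -1.46397825e-03,
        -6.23218725e-01],
       [-6.94153128e-04,  9.57408040e-01, -2.88737532e-01,
         3.80194024e-02],
       [ 1.31976091e-03,  2.88738227e-01,  9.57407173e-01,
        -3.78933550e-01],
       [ 0.00000000e+00,  0.00000000e+00,  0.00000000e+00,
         1.00000000e+00]])}
```

View pics/scene0.png

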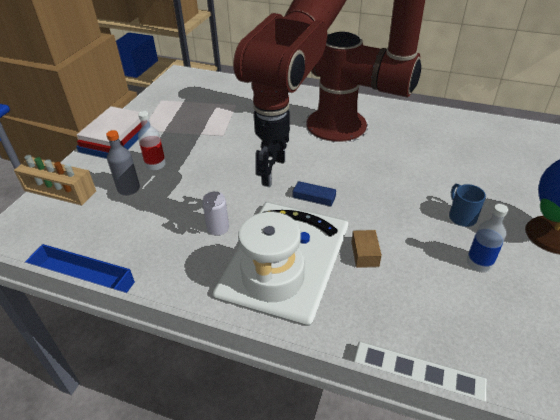

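View pics/side0.png

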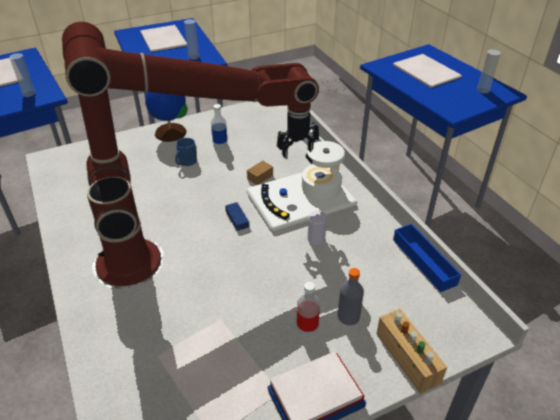

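View pics/wrist0.png

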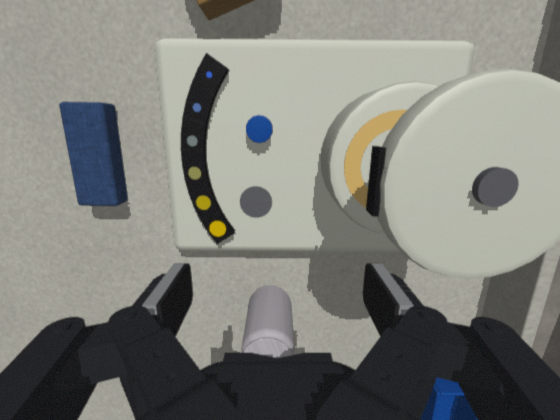

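```bash
cat > h.py <<'E'
import numpy as np,cv2
def ray(info,u,v):
    K=info["K"];T=info["camera_from_world"]
    d=np.array([(u-K[0,2])/K[0,0],-(v-K[1,2])/K[1,1],-1.])
    R=T[:3,:3];c=-R.T@T[:3,3];return c,R.T@d
def plane(info,u,v,z):
    c,d=ray(info,u,v);return c+d*(z-c[2])/d[2]
def proj(info,p):
    T=info["camera_from_world"];q=T[:3,:3]@np.array(p)+T[:3,3];k=info["K"]@np.array([q[0],-q[1],-q[2]]);return k[:2]/k[2]
E
python3 - <<'E'
from station import ctrl
from h import *
i=ctrl.camera_info("wrist")
im=cv2.imread("pics/wrist0.png")
# dots: bright components inside strip region
roi=np.zeros(im.shape[:2],np.uint8)
g=im.max(2)
dark=(g<60).astype(np.uint8)
n,l,s,c=cv2.connectedComponentsWithStats(dark)
k=l[155,186] or l[90,203]
print("strip comp",k,s[k],c[k])
m=(l==k).astype(np.uint8)
cn,h=cv2.findContours(m,cv2.RETR_CCOMP,cv2.CHAIN_APPROX_NONE)
P=[]
for a,hh in zip(cn,h[0]):
    if hh[3]>=0 and cv2.contourArea(a)>10:
        M=cv2.moments(a);u,v=M['m10']/M['m00'],M['m01']/M['m00']
        P.append((v,u,cv2.contourArea(a)))
P.sort()
pts=[]
for v,u,A in P:
    p=plane(i,u,v,.038);pts.append(p);print(round(u,1),round(v,1),A,p.round(4))
pts=np.array(pts)
print("gaps",np.linalg.norm(np.diff(pts,axis=0),axis=1).round(4))
for n in("scene","side"):
    print(n,[proj(ctrl.camera_info(n),p).round(1).tolist() for p in pts])
for nm,u,v,z in [("can base-ish top",268,360,.11),("can far",268,290,0),("cap",259,129,.042),("eraser tl",64,104,.03),("eraser br",125,203,.03)]:
    print(nm,plane(i,u,v,z).round(4))
for nm,u,v in[("nearleft",160,42),("nearright",178,247)]:print(nm,plane(i,u,v,.026).round(4))
# circle fit
x,y=pts[:,0],pts[:,1]
A=np.c_[2*x,2*y,np.ones(len(x))];s_=np.linalg.lstsq(A,x*x+y*y,rcond=None)[0]
print("circle",s_[:2],np.sqrt(s_[2]+s_[0]**2+s_[1]**2))
E
```

```text
strip comp 17 [ 181   54   53  190 3757] [202.12137344 139.32845355]
208.5 74.3 62.5 [0.5512 0.1239 0.038 ]
196.5 107.1 94.0 [0.536  0.0915 0.038 ]
191.8 140.4 121.5 [0.528  0.0566 0.038 ]
194.1 172.6 167.5 [0.5276 0.0206 0.038 ]
202.8 202.1 220.5 [ 0.5351 -0.0145  0.038 ]
217.2 228.2 273.5 [ 0.5502 -0.0472  0.038 ]
gaps [0.0358 0.0358 0.036  0.0359 0.0361]
scene [[329.1, 227.0], [318.9, 220.5], [307.3, 215.7], [294.8, 212.7], [281.7, 211.7], [268.5, 212.7]]
side [[263.9, 186.4], [263.7, 192.5], [265.6, 198.6], [269.6, 204.4], [275.6, 209.6], [283.3, 213.9]]
can base-ish top [ 0.6132 -0.1765  0.11  ]
can far [ 0.6098 -0.156   0.    ]
cap [0.6034 0.0689 0.042 ]
eraser tl [0.3879 0.0952 0.03  ]
eraser br [ 0.4383 -0.0178  0.03  ]
nearleft [0.4995 0.1569 0.026 ]
nearright [ 0.4955 -0.0773  0.026 ]
circle [0.69187073 0.03738736] 0.1650779161168998
```

Emit:
jog_arm(
  steps=[
    [[0,-3,1],[0,0,0]],
    [[3,-3,1],[0,0,0]],
    [[3,-1.35,1],[0,0,0]],
    [[3,0,2],[0,0,0]],
    [[3,0,3],[0,0,0]],
    [[0.4,0,2],[0,0,0]],
    [[0,0,0],[0,0,0]],
    [[0,0,0],[0,0,0]],
  ],
  fingers=-1,
  grip_force=20,
)

```text
t: 0.95
tool_pos: [0.5477, 0.1272, 0.299]
tool_rot: [-2.223, -2.218, 0.004]
contact_force: [-0.2, 0.1, 0.5]
opening: 0.0
```

Emit:
jog_arm(
  steps=[
    [[-0.3,0.3,2],[0,0,0]],
    [[0,0,2],[0,0,0]],
    [[0,0,1],[0,0,0]],
    [[0,0,0],[0,0,0]],
    [[0,0,0],[0,0,0]],
  ],
)

```text
t: 1.45
tool_pos: [0.554, 0.1217, 0.2549]
tool_rot: [2.224, 2.211, 0.008]
contact_force: [-0.0, 0.3, 0.4]
opening: 0.0005
```

Run:
```python
from station import ctrl
from h import *
from scipy.spatial.transform import Rotation as R
o=ctrl.get_obs();r=R.from_rotvec(o['tool_rot']).as_matrix()
print(o['t'],o['tool_pos'],o['contact_force'],o['opening']);print(r.round(4));tip=o['tool_pos']+.173*r[:,2];print("tip",tip)
ims=[]
for n in("scene","side","wrist"):
    i=ctrl.camera_info(n);im=ctrl.get_image(n)[:,:,::-1].copy();p=proj(i,tip);print(n,p)
    cv2.imwrite(f"pics/{n}1.png",im)
    if n!="wrist":
        x,y=p.astype(int);c=im[y-60:y+60,x-60:x+60];ims.append(cv2.resize(c,(390,390),interpolation=cv2.INTER_CUBIC))
cv2.imwrite("pics/crop1.png",np.hstack(ims))
```

```text
1.45 [0.5539843  0.12168434 0.25494385] [-0.01580519  0.31182542  0.4277855 ] 0.000524175367225339
[[ 5.7e-03  1.0e+00  7.7e-03]
 [ 1.0e+00 -5.7e-03 -3.0e-04]
 [-2.0e-04  7.7e-03 -1.0e+00]]
tip [0.55532169 0.12163406 0.08194903]
scene [328.69076281 215.68315534]
side [264.88372777 177.26995671]
wrist [278.75084603 266.72684508]
```

View pics/crop1.png

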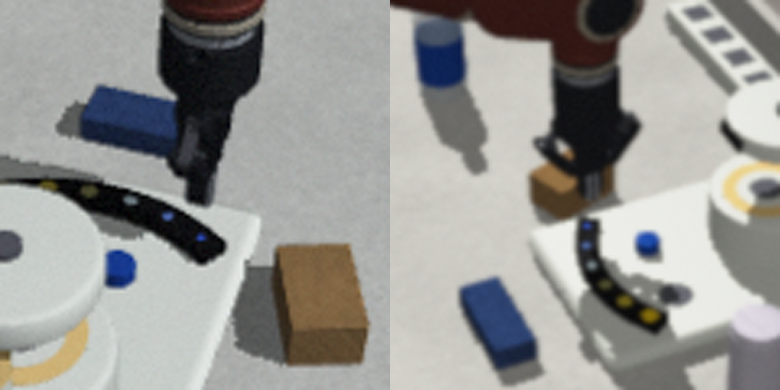

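View pics/wrist1.png

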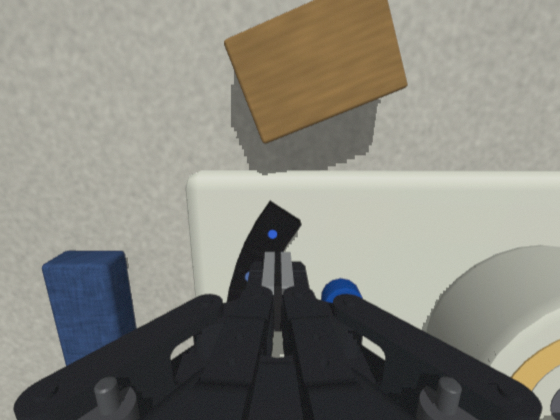

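```bash
cat > st.py <<'E'
from station import ctrl
from h import *
import sys
from scipy.spatial.transform import Rotation as R
M=np.array([[.5512,.1239],[.536,.0915],[.528,.0566],[.5276,.0206],[.5351,-.0145],[.5502,-.0472]])
def st():
    o=ctrl.get_obs();r=R.from_rotvec(o['tool_rot']).as_matrix()
    tip=o['tool_pos']+.173*r[:,2]
    print('t',round(o['t'],2),'tip',tip.round(4),'F',o['contact_force'].round(2),'z',r[:,2].round(4),'x',r[:,0].round(4),"dq",np.abs(o['dq']).max().round(4))
    return o,r,tip
if __name__=="__main__":
    o,r,tip=st()
    for k in map(int,sys.argv[1:]):
        print(k,"shift tool cm",(100*r.T@(np.r_[M[k-1],tip[2]]-tip)).round(2))
E
python3 st.py 1 2;python3 - <<'E'
from station import ctrl
from h import *
i=ctrl.camera_info("wrist");im=cv2.imread("pics/wrist1.png")
m=cv2.inRange(cv2.cvtColor(im,cv2.COLOR_BGR2HSV),(100,120,120),(130,255,255))
n,l,s,c=cv2.connectedComponentsWithStats(m[:260])
for k in range(1,n):
    if s[k,4]>15: print(s[k],c[k],plane(i,*c[k],.038))
E
```

```text
t 1.6 tip [0.5554 0.1219 0.0821] F [ 0.12 -0.01 -0.18] z [ 8.3e-03 -2.0e-04 -1.0e+00] x [ 5.3e-03  1.0e+00 -1.0e-04] dq 0.0048
1 shift tool cm [ 0.2  -0.42 -0.  ]
2 shift tool cm [-3.05 -1.92 -0.02]
[268 230   9   9  65] [272.10769231 233.8       ] [0.55130602 0.1240048  0.038     ]
```

Second wrist view puts dot 1 at (0.5513, 0.1240), which agrees with the first. Descending.

Emit:
jog_arm(
  steps=[
    [[0.2,-0.3,1],[0.45,0,0]],
    [[0,0,1],[0,0,0]],
    [[0,0,1],[0,0,0]],
    [[0,0,0],[0,0,0]],
    [[0,0,0],[0,0,0]],
  ],
)

```text
t: 2.1
tool_pos: [0.5508, 0.1244, 0.2232]
tool_rot: [2.227, 2.216, 0.001]
contact_force: [1.2, 0.6, -0.6]
opening: 0.0
```

```bash
python3 st.py 1 2
```

```text
t 2.1 tip [0.5509 0.1244 0.0502] F [ 1.24  0.56 -0.58] z [ 7.e-04  0.e+00 -1.e+00] x [0.0049 1.     0.    ] dq 0.0153
1 shift tool cm [-0.05  0.03  0.  ]
2 shift tool cm [-3.29 -1.48 -0.  ]
```

Emit:
jog_arm(
  steps=[
    [[0,0,0.4],[0,0,0]],
    [[0,0,0.4],[0,0,0]],
    [[0,0,0.2],[0,0,0]],
    [[0,0,0],[0,0,0]],
  ],
)

```text
t: 2.5
tool_pos: [0.551, 0.1244, 0.2125]
tool_rot: [2.226, 2.216, 0.001]
contact_force: [-1.0, -0.5, 0.3]
opening: -0.0
```

```bash
python3 st.py 1 2
```

```text
t 2.5 tip [0.5511 0.1244 0.0395] F [-1.02 -0.51  0.25] z [ 9.e-04  0.e+00 -1.e+00] x [0.0049 1.     0.    ] dq 0.0035
1 shift tool cm [-0.05  0.01  0.  ]
2 shift tool cm [-3.3 -1.5 -0. ]
```

Emit:
jog_arm(
  steps=[
    [[0,0,0.15],[0,0,0]],
    [[0,0,0.15],[0,0,0]],
    [[0,0,0],[0,0,0]],
    [[0,0,0],[0,0,0]],
  ],
)

```text
t: 2.9
tool_pos: [0.5513, 0.1244, 0.2103]
tool_rot: [2.226, 2.215, 0.001]
contact_force: [-1.7, 0.4, 2.3]
opening: -0.0001
```

```bash
python3 st.py 1 2
```

```text
t 2.9 tip [0.5515 0.1244 0.0373] F [-1.71  0.42  2.28] z [ 0.0013  0.     -1.    ] x [0.0049 1.     0.    ] dq 0.0025
1 shift tool cm [-0.05 -0.03 -0.  ]
2 shift tool cm [-3.3  -1.53 -0.  ]
```

Emit:
jog_arm(
  steps=[
    [[0,0,0.1],[0,0,0]],
    [[0,0,0.1],[0,0,0]],
    [[0,0,0],[0,0,0]],
    [[0,0,0],[0,0,0]],
  ],
)

```text
t: 3.3
tool_pos: [0.5514, 0.1244, 0.2089]
tool_rot: [2.226, 2.215, 0.001]
contact_force: [-1.2, -0.2, 3.1]
opening: -0.0001
```

```bash
python3 -c "
from station import ctrl
import cv2
cv2.imwrite('pics/side2.png',cv2.resize(ctrl.get_image('side')[100:240,200:360,::-1],None,fx=3.5,fy=3.5))
cv2.imwrite('pics/wrist2.png',ctrl.get_image('wrist')[:,:,::-1])
"; python3 st.py 1 2
```

```text
t 3.4 tip [0.5517 0.1244 0.0359] F [-1.18  0.04  2.68] z [ 1.4e-03 -1.0e-04 -1.0e+00] x [ 4.8e-03  1.0e+00 -1.0e-04] dq 0.003
1 shift tool cm [-0.05 -0.05 -0.  ]
2 shift tool cm [-3.3  -1.55 -0.  ]
```

View pics/wrist2.png

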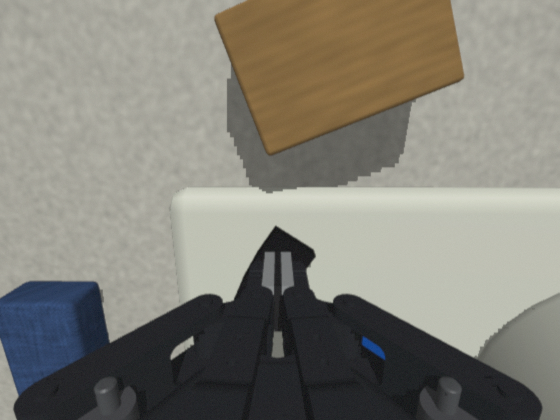

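Emit:
jog_arm(
  steps=[
    [[-0.4,-0.25,0.04],[0,0,0]],
    [[-0.53,-0.28,0],[0,0,0]],
    [[-0.54,-0.27,0],[0,0,0]],
    [[-0.55,-0.24,0],[0,0,0]],
    [[-0.56,-0.23,0],[0,0,0]],
    [[-0.4,-0.15,0],[0,0,0]],
    [[0,0,0],[0,0,0]],
  ],
)

```text
t: 4.1
tool_pos: [0.537, 0.0923, 0.2097]
tool_rot: [2.225, 2.212, 0.011]
contact_force: [1.4, 1.5, 1.8]
opening: -0.0001
```

```bash
python3 st.py 2 3
```

```text
t 4.1 tip [0.5384 0.0927 0.0367] F [1.4  1.47 1.78] z [ 0.0079  0.0022 -1.    ] x [0.0057 1.     0.0023] dq 0.0038
2 shift tool cm [-0.12 -0.24 -0.  ]
3 shift tool cm [-3.62 -1.02 -0.02]
```

Emit:
jog_arm(
  steps=[
    [[-0.1,-0.05,0.1],[0.45,-0.13,0]],
    [[-0.5,-0.18,0.02],[0.05,0,0]],
    [[-0.58,-0.18,0.02],[0.05,0,0]],
    [[-0.58,-0.16,0.02],[0.05,0,0]],
    [[-0.58,-0.13,0.02],[0.05,0,0]],
    [[-0.58,-0.1,0.02],[0.05,0,0]],
    [[-0.5,-0.07,0.0],[0.05,0,0]],
    [[0,0,0],[0,0,0]],
  ],
)

```text
t: 4.9
tool_pos: [0.5277, 0.0554, 0.2082]
tool_rot: [-2.225, -2.212, 0.005]
contact_force: [-0.2, 1.5, 4.2]
opening: -0.0003
```

```bash
python3 st.py 3 4
```

```text
t 4.9 tip [0.5269 0.0555 0.0352] F [-0.23  1.46  4.21] z [-5.1e-03  9.0e-04 -1.0e+00] x [5.9e-03 1.0e+00 8.0e-04] dq 0.0018
3 shift tool cm [ 0.11  0.11 -0.  ]
4 shift tool cm [-3.49  0.1  -0.  ]
```

Emit:
jog_arm(
  steps=[
    [[-0.1,0,0],[-0.3,-0.05,0]],
    [[-0.5,-0.05,0.01],[0,0,0]],
    [[-0.56,-0.03,0.01],[0,0,0]],
    [[-0.56,-0.02,0.01],[0.05,0,0]],
    [[-0.56,0.02,0.01],[0.05,0,0]],
    [[-0.56,0.03,0.01],[0.05,0,0]],
    [[-0.5,0.04,0.0],[0.05,0,0]],
    [[0,0,0],[0,0,0]],
  ],
)

```text
t: 5.7
tool_pos: [0.5272, 0.0192, 0.2075]
tool_rot: [-2.225, -2.212, 0.005]
contact_force: [0.9, 1.0, 2.9]
opening: -0.0004
```

```bash
python3 st.py 4 5
```

```text
t 5.7 tip [0.5264 0.0192 0.0345] F [0.89 1.05 2.92] z [-4.6e-03  6.0e-04 -1.0e+00] x [5.8e-03 1.0e+00 5.0e-04] dq 0.0026
4 shift tool cm [ 0.14  0.12 -0.  ]
5 shift tool cm [-3.37  0.89 -0.01]
```

Emit:
jog_arm(
  steps=[
    [[-0.1,0.04,-0.05],[-0.25,-0.03,0]],
    [[-0.48,0.08,0],[0,0,0]],
    [[-0.54,0.1,0],[0,0,0]],
    [[-0.54,0.12,0],[0,0,0]],
    [[-0.54,0.14,0],[0,0,0]],
    [[-0.54,0.16,0],[0,0,0]],
    [[-0.48,0.16,0.0],[0,0,0]],
    [[0,0,0],[0,0,0]],
  ],
)

```text
t: 6.5
tool_pos: [0.5352, -0.0161, 0.2075]
tool_rot: [-2.227, -2.214, 0.003]
contact_force: [-0.0, 2.0, 2.8]
opening: -0.0001
```

```bash
python3 st.py 5 6
```

```text
t 6.5 tip [ 0.5348 -0.0161  0.0345] F [-0.03  1.97  2.75] z [-2.2e-03 -1.0e-04 -1.0e+00] x [ 5.8e-03  1.0e+00 -1.0e-04] dq 0.0016
5 shift tool cm [ 0.16  0.03 -0.  ]
6 shift tool cm [-3.1   1.56 -0.  ]
```

Emit:
jog_arm(
  steps=[
    [[-0.15,0.06,-0.05],[-0.12,0,0]],
    [[-0.45,0.18,0],[0,0,0]],
    [[-0.5,0.22,0],[0,0,0]],
    [[-0.5,0.24,0],[0,0,0]],
    [[-0.5,0.26,0],[0,0,0]],
    [[-0.5,0.28,0],[0,0,0]],
    [[-0.3,0.17,0.0],[0,0,0]],
    [[0,0,0],[0,0,0]],
  ],
)

```text
t: 7.3
tool_pos: [0.5501, -0.0479, 0.2075]
tool_rot: [-2.227, -2.214, 0.002]
contact_force: [-0.8, 2.8, 2.8]
opening: 0.0
```

```bash
python3 st.py 6
python3 - <<'E'
from station import ctrl
import cv2
for n in("scene","side","wrist"):cv2.imwrite(f'pics/{n}3.png',ctrl.get_image(n)[:,:,::-1])
a=cv2.imread('pics/side3.png')[130:260,200:360];b=cv2.imread('pics/scene3.png')[130:260,200:360]
import numpy as np
cv2.imwrite('pics/c3.png',cv2.resize(np.hstack([b,a]),None,fx=2.5,fy=2.5))
E
python3 st.py 6
```

```text
t 7.3 tip [ 0.5497 -0.0479  0.0345] F [-0.81  2.8   2.77] z [-2.e-03 -2.e-04 -1.e+00] x [ 5.7e-03  1.0e+00 -2.0e-04] dq 0.003
6 shift tool cm [ 0.07  0.05 -0.  ]
t 7.45 tip [ 0.5497 -0.0479  0.0347] F [ 0.02 -0.36  3.34] z [-0.0013 -0.0012 -1.    ] x [ 0.005   1.     -0.0012] dq 0.0017
6 shift tool cm [ 0.07  0.05 -0.  ]
```

View pics/c3.png

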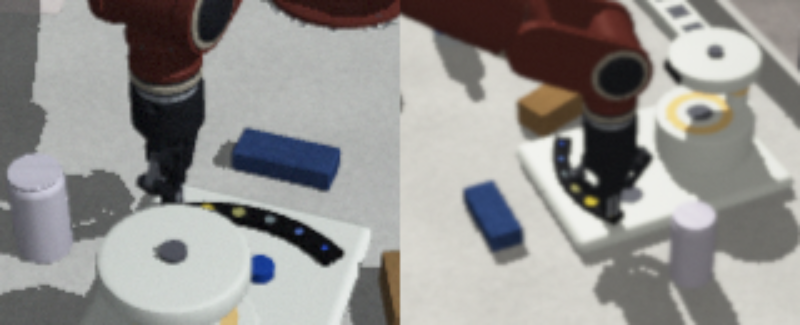

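View pics/wrist3.png

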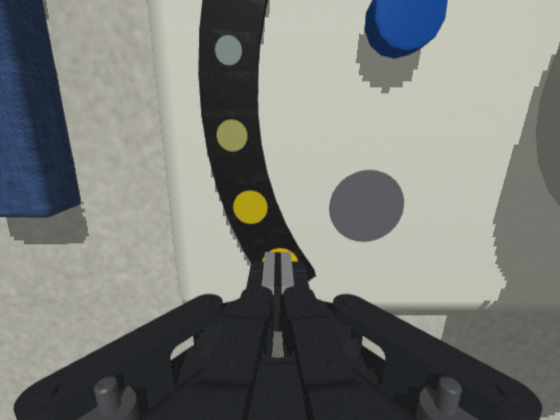

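```bash
python3 - <<'E'
from station import ctrl
from h import *
i=ctrl.camera_info("wrist")
for u,v in[(228.5,50),(232,135),(250.5,207)]:print(plane(i,u,v,.0347).round(4))
a=cv2.imread('pics/wrist3.png')
E
python3 st.py 6
```

```text
[0.5281 0.0565 0.0347]
[0.5278 0.0208 0.0347]
[ 0.5354 -0.0144  0.0347]
t 7.45 tip [ 0.5497 -0.0479  0.0347] F [ 0.02 -0.36  3.34] z [-0.0013 -0.0012 -1.    ] x [ 0.005   1.     -0.0012] dq 0.0017
6 shift tool cm [ 0.07  0.05 -0.  ]
```

The lamp hasn't moved (dots within 0.3 mm of the first measurement). The fingertips are on dot 6, 0.9 mm off its centre, pressed in about 3.3 mm at about 3 N. Handing in.

```bash
python3 -c "
from station import ctrl
print(ctrl.finish_job())"; python3 st.py 6
```

```text
the job is handed in; nothing more can be done
None
the job is handed in; nothing more can be done
```

The closed fingertips touched dot 1 and ran lightly along the strip over all six dots in order. I handed the job in at 7.45 s with them still resting on dot 6, the biggest, yellow one. `finish_job` gives no verdict, so I can't confirm the lamp registered the full setting.

- **Final position:** the fingertips were 0.9 mm from the centre of dot 6, pressed in about 3.3 mm with 2.8–3.3 N.
- **Along the run:** at the check after each dot, the fingertips were within 2.7 mm of its centre.
- **Press:** at those checks the strip was pressed in 1.3–3.5 mm. It was lightest at dot 2 (1.3 mm, about 1.8 N), just under the 2–4 mm light-touch range but well above the 0.4 N needed to count. The highest vertical force I read was 4.2 N. The sensor noise is about 1–2 N.
- **Surroundings:** dots 3–5, measured again at the end, were within 0.3 mm of the first measurement, so the lamp did not shift. In the last pictures the can, eraser and chalk box, and the tank cap on the lamp's base, looked undisturbed. I did not measure those four again.

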